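# Row up the culture plates and hold the pen light on the marked one

### The job

Nudge the three Petri dishes along the bench, without lifting them, into an even row so that each rests against both rubber posts of its own place on the row stop. Then draw the yellow pen light up out of its holder, turn it from upright to a slant of about 45 degrees and hold it, lens end down, with its lens about 12 cm from the dish with the red dot and its beam pointing at the middle of that dish. Finish while still holding the light there in the air, steady, and leave the other things standing where they are.

Things in the scene. Friction and masses are not known exactly. Their poses are not given: they have to be found in the camera images.
- dish_red: a closed white Petri dish, 94 mm diameter, 16 mm high (too wide to grip across), about 60 g, lying flat and loose on the bench; origin at the centre of its underside, z up; slides when pushed low on its side; this one has a round red sticker, 30 mm across, in the middle of its top
- dish_a: a closed white Petri dish, 94 mm diameter, 16 mm high (too wide to grip across), about 60 g, lying flat and loose on the bench; origin at the centre of its underside, z up; slides when pushed low on its side; plain top
- dish_b: a closed white Petri dish, 94 mm diameter, 16 mm high (too wide to grip across), about 60 g, lying flat and loose on the bench; origin at the centre of its underside, z up; slides when pushed low on its side; plain top
- row_stop: fixed aluminium bar, 350 x 22 x 15 mm, with six black rubber posts (16 mm diameter, 17.5 mm high) on its near side, two for each of three dish places 115 mm apart; origin on the bench at the middle place's centre; x = direction to push, y = left along the row. Posts stand 44.7 mm ahead of a place's centre and 32 mm to either side. Dishes start 30 to 55 mm short, one before each place, in any order
- place_left (a point): the left (+y) place of the row stop: the point on the bench where the centre of a dish is when the dish rests against both rubber posts of that place; axes as the row stop's
- place_mid (a point): the middle place of the row stop: the point on the bench where the centre of a dish is when the dish rests against both rubber posts of that place; axes as the row stop's
- place_right (a point): the right (-y) place of the row stop: the point on the bench where the centre of a dish is when the dish rests against both rubber posts of that place; axes as the row stop's
- light_holder: fixed grey block, 70 x 70 x 58 mm (black foot 78 mm square), on the bench left or right of the row (from one start to another; the water bottle is then on the other side), with one round upright bore, 23 mm diameter and 50 mm deep, in the middle of its top; origin at the centre of its underside
- pen_light: yellow round pen light, 20 mm diameter, 150 mm long (a small button stands 2.5 mm more), 50 to 100 g, centre of mass at half its length; stands loosely upright in the holder bore, lens down on the bore floor (8 mm above the bench), its upper 100 mm standing out; origin at the centre of the lens face, z along the light from lens to tail
- lens (a point): centre of the pen light's lens face
- beam_spot (a point): point on the beam, 120 mm ahead of the lens on the pen light's axis (at the origin of the light's frame moved -120 mm along its z)
- water_bottle: bystander: small white bottle, 48 mm diameter, 105 mm high, loose; on the side where the holder is not
- dye_bottle: bystander: small amber bottle with black cap, 34 mm diameter, 62 mm high, loose, on the right
- marker_blue: bystander: white marker pen with blue cap, 136 mm long, 15 mm high, lying loose, on the left
Mind the look-alikes: they are no part of the job. Leave any green or turquoise look-alike of the dish_b alone.

How it is judged:
By the outcome, as a careful person would: the job done as asked, in the order asked, and still so for the second after the job is handed in, while the arm keeps its last pose, push and grip.
It also fails if it takes over 58 s, if anything falls off the work surface, if the arm or the gripper's body presses on something with over 40 N, if the wrist force passes 120 N, or if a joint passes its speed limit or range.

### The arm

A 6-joint arm with a two-finger parallel gripper is mounted at the origin on the work surface; the furniture and walls round the work are solid. World frame = base frame: x ahead of the robot, y to its left, z up, the work surface at z = 0. Lengths are in mm, angles in rad, forces in N, time in s.
With the tool pointing down it reaches from about 275 to 825 mm from the base axis. Payload 4.9 kg.
Tool frame: the origin (TCP) lies at the very end of the fingers, on their centre line; the grasp point (between the pads) lies 19 mm behind it; z points along the fingers, y is the line along which they close (so a half turn about z gives the same grasp; the last joint's range is limited). The gripper opens to 85 mm and grips with 20 to 120 N. Pads are 22 mm wide; open, the fingers measure 114 mm over their backs; the gripper's body (76 mm by 85 mm) begins 54 mm behind the grasp point. The pads swing forward as they close: fully open they stand 13 mm farther back than shut.
Start: joints at [-1.434, 0.326, -0.193, 1.052, 0, 1.437], TCP at [147.138, -529.971, 231.281] pointing down, gripper open.
Joint ranges: [-2.65, 2.65], [-0.97, 1.79], [-1.3, 1.35], [-1.93, 2.1], [-1.47, 1.37], [-3.14, 3.14]. Speed limits (rad/s): [2.57, 2.57, 3.14, 3.14, 3.14, 3.14].

### API

Orientations are given as [roll, pitch, yaw] about the fixed x, y, z axes, in that order (R = Rz(yaw) Ry(pitch) Rx(roll)).
In Python, from bench import bot, solve_ik, imaging gives the robot as it stands. Calls block until the motion is done:
- bot.move_ptp(position, orientation): joint-space move of the TCP to a pose.
- bot.movel(position, rot=None, max_speed=150, threshold=None): straight line of the TCP; rot=None keeps the orientation; max_speed is the mean speed in mm/s. With threshold (N) it stops when the force on the tool has changed by that much, and returns True; else False.
- bot.move_j(angles): joint-space move.
- bot.grip(opening, effort=None): opening from 0.0 (shut) to 1.0 (fully open); effort is the grip in N (None keeps the last); returns when the fingers have stopped.
- bot.dwell(seconds).
- solve_ik(position, orientation): joint angles nearest the present ones, or None.
- bot.get_state(): the state.
- imaging.capture(name): name is "scene" or "top" or "wrist"; returns the picture (400x640x3 uint8, blue, green, red); there is no depth.
- imaging.camera_model(name): a dict with "K" (3x3 intrinsics, pixels), "k1" (the pictures are not rectified: a ray, as slopes to the right and down, at radius r is drawn at 1 + k1 r^2 times it, then the intrinsics apply), "position" and "rotation" of the camera in the world. Camera axes: x right, y up, looking along -z (the intrinsics and any distortion apply to the point x, -y, -z); pixel columns grow to the right and rows downward; lengths in mm; the calibration is good to about 2 mm. A picture is of the moment at which its call begins: read the wrist's pose just before it. camera_model takes no time and is no camera call; for the wrist camera it gives the pose at the moment of the call.
A pose or a line that the arm cannot do raises bot.IKError and nothing moves.
- bot.sign_off(): hands the job in; it is judged then, once.
The state is a dict: "t": time; "qpos": joint angles; "joint_velocities": joint speeds; "effort": joint torques, N m; "tcp_pos": TCP position; "orientation": TCP orientation; "contact_force": force on the tool from outside, world axes, zero at the start; "wrist_torque": the same for the moment, N m; "opening": opening from 0.0 (shut) to 1.0 (fully open); "gripper_force": force on a finger pad.
Only numpy, scipy, OpenCV 4.12 (cv2) and the standard library are available. Lean on these libraries where they do the work, as an engineer would, in place of code of your own. Each camera call takes 0.05 s, during which the arm holds its last target. There are 200 camera calls.

## Working session

There is one attempt and no reset: what is moved stays moved. The work goes in short steps, each a Python script; the robot and the scene stay as the last script left them, time stands still between calls to the robot, and variables do not carry over. Pictures are saved under pics/ and viewed, at most 10 in all, crops included, and the job is handed in when it is done.

```bash
ls; mkdir -p pics; python3 - <<'E'
from bench import bot, imaging
import cv2
for n in ("scene","top"):
    im=imaging.capture(n); cv2.imwrite(f"pics/{n}0.png",im); m=imaging.camera_model(n); print(n,m)
s=bot.get_state(); print(s["t"],s["tcp_pos"],s["orientation"])
E
```

```text
pics
scene {'K': array([[408.10630187,   0.        , 317.1004393 ],
       [  0.        , 408.10630187, 200.8805327 ],
       [  0.        ,   0.        ,   1.        ]]), 'k1': -0.03065974037961153, 'position': array([-66.28819134, 779.04694343, 826.92823684]), 'rotation': array([ 0.87169201, -0.01975669, -2.52546923])}
top {'K': array([[496.351309  ,   0.        , 319.60397479],
       [  0.        , 496.351309  , 206.07161109],
       [  0.        ,   0.        ,   1.        ]]), 'k1': -0.11464898463528254, 'position': array([ 249.25537059,  -56.25144668, 1812.23793118]), 'rotation': array([ 0.13315673,  0.00733985, -1.55960886])}
0.1 [ 147.06888235 -529.43251696  230.58190439] [-3.14003331e+00 -1.80362286e-04  2.70831248e-01]
```

View pics/scene0.png

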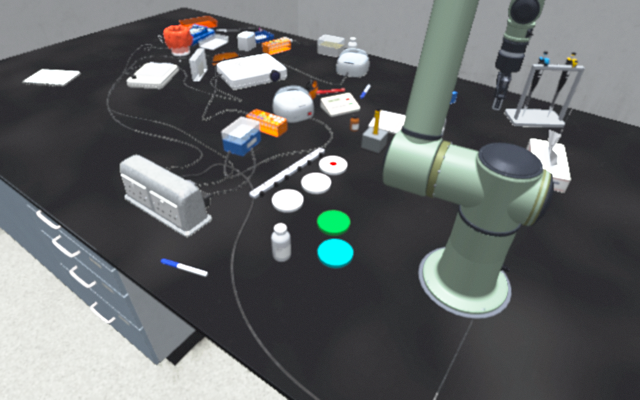

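View pics/top0.png

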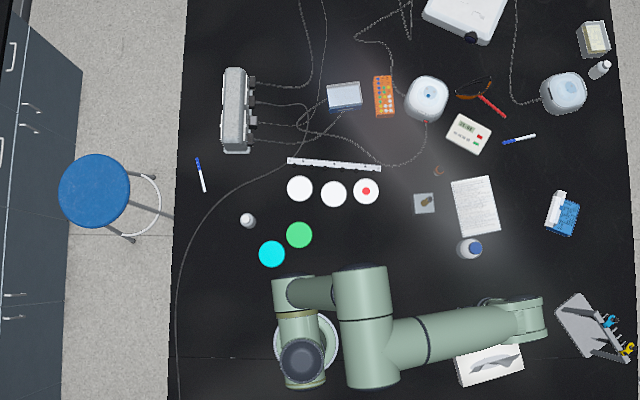

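The scene shows the row stop from about (255,193) to (322,152), with two plain dishes at (287,200) and (316,183) and the red-dot dish at (333,165). The green (333,222) and turquoise (335,252) discs are look-alikes to leave alone. In the top view the dishes are at (300,188), (334,194) and (366,190 with the red dot), and the holder with the yellow light is at (424,203). The water bottle is at (247,220) and the dye bottle at about (438,171).

```bash
cat > h.py <<'E'
import numpy as np, cv2
from bench import bot, solve_ik, imaging
from scipy.spatial.transform import Rotation as Ro
def rot(m): 
    r=np.array(m["rotation"]); return Ro.from_euler("xyz",r).as_matrix() if r.size==3 else r
def ray(m,px):
    px=np.atleast_2d(np.array(px,float)); d=np.array([m["k1"],0,0,0,0.])
    n=cv2.undistortPoints(px.reshape(-1,1,2),m["K"],d).reshape(-1,2)
    v=np.c_[n[:,0],-n[:,1],-np.ones(len(n))]@rot(m).T
    return np.array(m["position"]),v
def plane(m,px,z):
    p,v=ray(m,px); return p+v*((z-p[2])/v[:,2])[:,None]
def proj(m,P):
    c=(np.atleast_2d(P)-m["position"])@rot(m); n=np.c_[c[:,0],-c[:,1]]/-c[:,2:3]
    n=n*(1+m["k1"]*(n**2).sum(1))[:,None]; return n@m["K"][:2,:2].T+m["K"][:2,2]
def cross(m1,a,m2,b):
    p,u=ray(m1,a);q,v=ray(m2,b);u=u[0]/np.linalg.norm(u);v=v[0]/np.linalg.norm(v)
    A=np.c_[u,-v];s=np.linalg.lstsq(A,q-p,rcond=None)[0]
    a,b=p+u*s[0],q+v*s[1];return (a+b)/2,np.linalg.norm(a-b)
E
python3 - <<'E'
from h import *
t=imaging.camera_model("top");s=imaging.camera_model("scene");np.set_printoptions(precision=1,suppress=True)
print(plane(t,[(300,188),(334,194),(366,190)],16),plane(s,[(287,200),(316,183),(333,165)],16))
print("stop ends",plane(t,[(287,160),(381,168)],15)); print("holder",plane(t,[(424,203)],58),"bottles",plane(t,[(247,220),(438,171)],60))
m=imaging.camera_model("wrist");st=bot.get_state();R=Ro.from_euler("xyz",st["orientation"]).as_matrix()
print("wrist K",m["K"],m["k1"],"cam in tool",R.T@(m["position"]-st["tcp_pos"]),R.T@rot(m))
E
```

```text
[[ 555.9   32.3   16. ]
 [ 534.9  -92.6   16. ]
 [ 550.9 -209.9   16. ]] [[ 555.2   34.6   16. ]
 [ 533.3  -89.3   16. ]
 [ 545.3 -207.5   16. ]]
stop ends [[ 660.9   82.4   15. ]
 [ 634.2 -265.8   15. ]]
holder [[ 499.  -414.5   58. ]] bottles [[ 431.1  217.2   60. ]
 [ 616.1 -467.4   60. ]]
wrist K [[347.4   0.  315.2]
 [  0.  347.4 201.7]
 [  0.    0.    1. ]] 0.011341939120208505 cam in tool [  82.     0.3 -142.2] [[ 0.   0.9  0.3]
 [ 1.  -0.  -0. ]
 [-0.   0.3 -0.9]]
```

```bash
python3 - <<'E'
from h import *
import pickle
o=[np.pi,0,-0.077]
for i,p in enumerate([(470,-300,300),(500,-90,300)]):
    bot.move_ptp(p,o); bot.dwell(0.2)
    m=imaging.camera_model("wrist"); im=imaging.capture("wrist")
    cv2.imwrite(f"pics/w{i}.png",im); pickle.dump(m,open(f"w{i}.pkl","wb")); print(bot.get_state()["t"],m["position"])
a=[cv2.imread(f"pics/w{i}.png") for i in (0,1)]
cv2.imwrite("pics/wboth.png",cv2.resize(np.vstack(a),(480*1,600)))
E
```

```text
1.8417 [ 551.25385674 -307.47833992  441.96116149]
2.95 [581.87331218 -98.15964844 442.04192785]
```

View pics/w0.png

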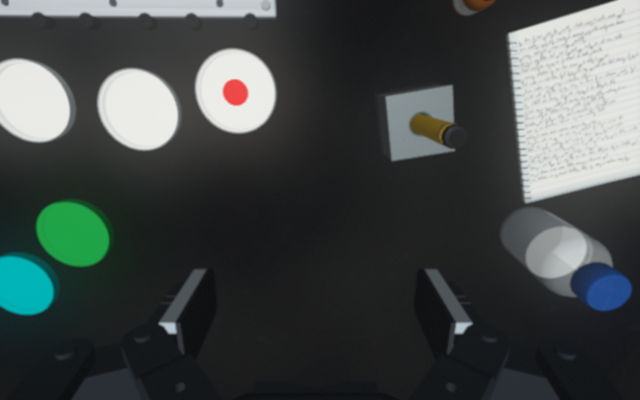

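View pics/w1.png

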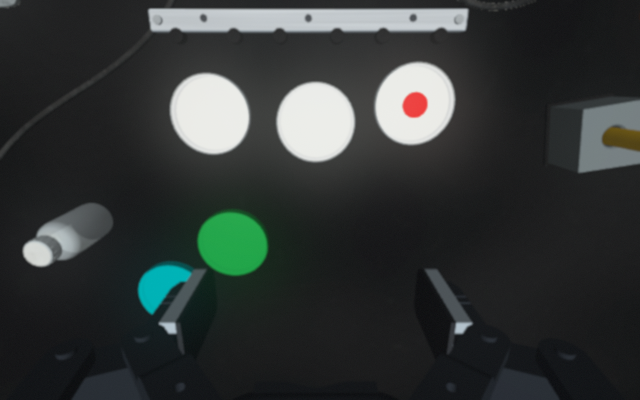

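Both wrist views show the same layout:
- **w1:** row stop from (149,10) to (468,31), with posts along y≈36. Plain dishes at (210,113) and (316,121), red-dot dish at (415,104). The green (232,243) and turquoise (165,288) look-alikes lie outside the row.
- **w0:** holder top around (420,123), with the yellow light's tail at about (455,137).

Now I'll measure these.

```bash
cat > meas.py <<'E'
from h import *
import pickle
np.set_printoptions(precision=1,suppress=True)
M=[pickle.load(open(f"w{i}.pkl","rb")) for i in (0,1)]; I=[cv2.imread(f"pics/w{i}.png") for i in (0,1)]
def dishes(im):
    w=((im.min(2)>130)|((im[:,:,2]>180)&(im[:,:,0]<120))).astype(np.uint8); w=cv2.morphologyEx(w,cv2.MORPH_OPEN,np.ones((3,3)))
    out=[]
    for c in cv2.findContours(w,cv2.RETR_EXTERNAL,cv2.CHAIN_APPROX_NONE)[0]:
        if cv2.contourArea(c)>2500 and len(c)<400:
            e=cv2.fitEllipse(cv2.convexHull(c))
            if e[1][0]/e[1][1]>.75: out.append((e[0],e[1],c))
    return sorted(out,key=lambda q:q[0][0])
E
python3 - <<'E'
from meas import *
D=[]
for m,im in zip(M,I):
    d=dishes(im); D.append(d)
    for e,ax,c in d:
        P=plane(m,c.reshape(-1,2),16); (x,y),r=cv2.minEnclosingCircle(P[:,:2].astype(np.float32)); print(np.array(e),np.array(ax),"->",plane(m,[e],16)[0],x,y,2*r)
for k in (-1,-2): print("height check",cross(M[0],[D[0][k][0]],M[1],[D[1][k][0]]))
# bar
w=(I[1].min(2)>110).astype(np.uint8); n,l,s,c=cv2.connectedComponentsWithStats(w)
i=int(np.argmax(np.where(s[:,3]<50,s[:,2],0))); print("bar box",s[i])
cnt=cv2.findContours((l==i).astype(np.uint8),0,cv2.CHAIN_APPROX_NONE)[0][0].reshape(-1,2)
P=plane(M[1],cnt,15)[:,:2].astype(np.float32); r=cv2.minAreaRect(P); print("bar rect",r,cv2.boxPoints(r))
# pen and holder in w0 
h=cv2.cvtColor(I[0],cv2.COLOR_BGR2HSV); y=cv2.inRange(h,(15,120,60),(35,255,255)); print("pen yellow",cv2.boundingRect(y))
cv2.imwrite("pics/c0.png",np.hstack([cv2.resize(I[0][70:180,370:480],None,fx=3.6,fy=3.6,interpolation=cv2.INTER_CUBIC),cv2.resize(I[1][0:110,350:460],None,fx=3.6,fy=3.6,interpolation=cv2.INTER_CUBIC)]))
E
```

```text
[ 28. 100.] [72.6 93.8] -> [559.9  28.   16. ] 558.3386840820312 28.244436264038086 94.63853454589844
[137.6 108.8] [74.8 87.9] -> [540.7 -96.4  16. ] 539.0997924804688 -96.253173828125 94.66188049316406
[235.1  90.4] [79.  86.2] -> [ 552.5 -214.2   16. ] 550.7255859375 -214.0767364501953 94.08526611328125
[209.4 113.1] [76.2 84.1] -> [560.2  29.3  16. ] 558.5130615234375 29.419960021972656 94.10124969482422
[315.2 121.4] [78.4 79.9] -> [540.8 -95.4  16. ] 539.0429077148438 -95.21208953857422 94.31404876708984
[414.3 102.9] [77.3 85.1] -> [ 552.7 -213.5   16. ] 550.8676147460938 -213.28329467773438 94.07445526123047
height check (array([ 552.6, -213.9,   14.6]), np.float64(0.09321821216548))
height check (array([540.7, -95.4,  14. ]), np.float64(0.05564810488997251))
bar box [ 148    8  320   24 6997]
bar rect ((650.1365356445312, -95.90187072753906), (349.0160217285156, 22.5931396484375), 85.5584716796875) [[ 625.4 -269. ]
 [ 647.9 -270.8]
 [ 674.9   77.2]
 [ 652.4   79. ]]
pen yellow (411, 114, 41, 29)
```

View pics/c0.png

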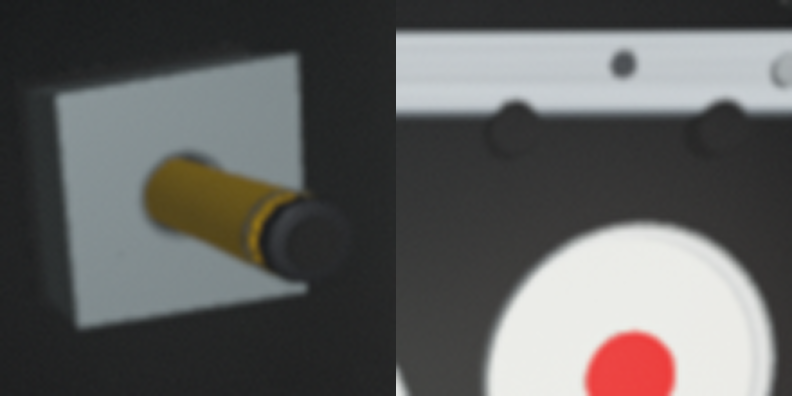

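Crop: the holder's bore and light base are at about (411,120) and its black tail at about (455,137) in w0. The posts of the right place are at about (383,34.5) and (441,34.5) in w1, half on the bar's near edge. The dish with the red dot is the rightmost one. It is confirmed by its red sticker, while the other two dishes in the row are plain and the look-alikes are green and turquoise.

I'll start pushing with the right dish, cradled between the two opened fingers.

```bash
cat > row.py <<'E'
from meas import *
YAW=-0.0775; X=np.array([np.cos(YAW),np.sin(YAW),0]);Y=np.array([-X[1],X[0],0]); O=[np.pi,0,YAW]
MID=np.array([650.1,-95.9,0])-55.7*X
PL={"l":MID+115*Y,"m":MID,"r":MID-115*Y}; DI={"l":np.array([559.3,28.8,0]),"m":np.array([540.,-95.8,0]),"r":np.array([551.7,-213.8,0])}
Z=np.array([0,0,1.])
E
python3 - <<'E'
from row import *
pp=plane(M[1],[(383.3,34.5),(441.1,34.4)],17.5); print("posts",pp,np.linalg.norm(pp[0]-pp[1]),"place_r",pp.mean(0)-44.7*X,PL["r"])
bot.grip(0.7)
d=DI["r"]
p=d-68*X
bot.move_ptp(p+60*Z,O); bot.dwell(.1)
hit=bot.movel(p-4*Z,max_speed=60,threshold=4); s=bot.get_state(); print(hit,s["t"],s["tcp_pos"],s["contact_force"],s["opening"])
if s["contact_force"][2]>1: bot.movel(s["tcp_pos"]+3*Z,max_speed=60)
s=bot.get_state(); z=s["tcp_pos"][2]
m=imaging.camera_model("wrist");im=imaging.capture("wrist");cv2.imwrite("pics/p1.png",im); print(s["t"],z,s["contact_force"])
E
```

```text
posts [[ 628.7 -177.9   17.5]
 [ 623.6 -241.5   17.5]] 63.86609841599245 place_r [ 581.6 -206.2   17.5] [ 585.7 -206.2    0. ]
False 5.6917 [ 484.2 -208.7   -3.6] [ 0.4 -0.6  0.3] 0.6997782088436957
5.6917 -3.6413617231690725 [ 0.4 -0.6  0.3]
```

View pics/p1.png

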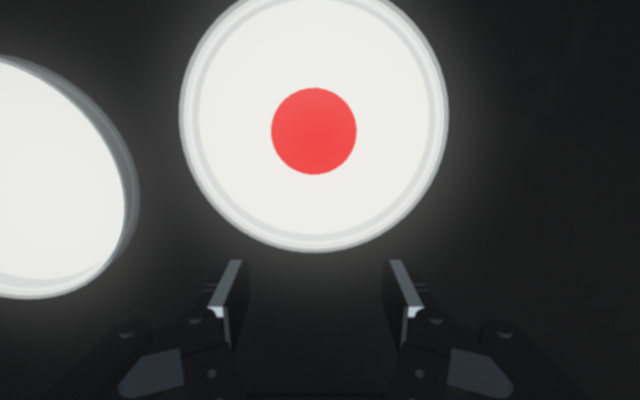

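The picture shows the cradle centred behind the red-dot dish (sticker at 314,131; fingertips at 240 and 390), with the fingers still clear of the bench. I'll push diagonally to the place, then seat the dish with the fingers shut.

```bash
cat >> row.py <<'E'
MID=MID-4*X; PL={k:v-4*X for k,v in PL.items()}
def push(k):
    z=-3*Z; P=PL[k]; d=DI[k]
    bot.movel(d-47*X+z,max_speed=80)
    h=bot.movel(P-49*X+z,max_speed=80,threshold=4); s=bot.get_state(); print(k,"cradle",h,(s["tcp_pos"]-P)@X,s["contact_force"],s["t"])
    q=s["tcp_pos"]-22*X; q[2]=8; bot.movel(q,max_speed=120); bot.grip(0.0)
    q=P-(78*X)+4*Z; bot.movel(q,max_speed=120)
    h=bot.movel(P-50*X+4*Z,max_speed=40,threshold=5); s=bot.get_state(); print(k,"seat",h,(s["tcp_pos"]-P)@X,s["contact_force"],s["t"])
    q=s["tcp_pos"]-15*X; bot.movel(q,max_speed=120)
E
python3 - <<'E'
from row import *
push("r")
q=bot.get_state()["tcp_pos"]; bot.movel(q+70*Z-30*X,max_speed=200); bot.dwell(.1)
m=imaging.camera_model("wrist");im=imaging.capture("wrist");cv2.imwrite("pics/p2.png",im);pickle.dump(m,open("p2.pkl","wb"));print(bot.get_state()["t"])
E
```

```text
r cradle False -49.17380029683219 [ 0.1 -0.  -0.2] 6.675
r seat True -53.50110000622697 [ 0.6 -0.8  0.2] 8.4917
9.4417
```

View pics/p2.png

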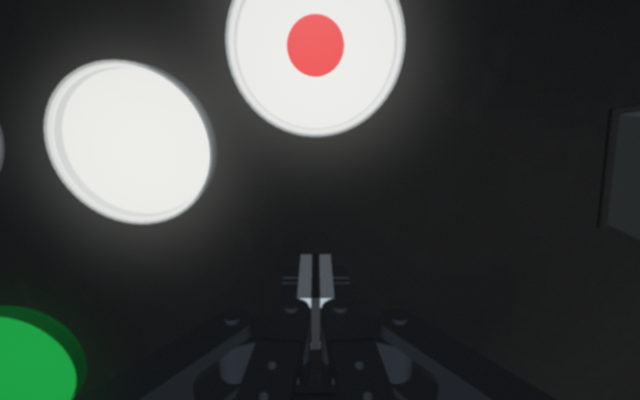

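The red dish met the posts about 4 mm further on than the post estimate, which agrees with the bar-based place, so I'm reverting to that. Next are the middle and left dishes, then an overview.

```bash
sed -i '/^MID=MID-4/d' row.py; python3 - <<'E'
from row import *
for k in "ml":
    bot.grip(0.7)
    p=DI[k]-68*X
    s=bot.get_state()["tcp_pos"]; 
    if s[2]<60: s[2]=70; bot.movel(s,max_speed=250)
    bot.move_ptp(p+60*Z,O); bot.movel(p-3*Z,max_speed=150)
    push(k)
q=bot.get_state()["tcp_pos"]; bot.movel(q+40*Z-20*X,max_speed=200)
bot.move_ptp(np.array([500,-90,300]),O); bot.dwell(.2)
m=imaging.camera_model("wrist");im=imaging.capture("wrist");cv2.imwrite("pics/p3.png",im);pickle.dump(m,open("p3.pkl","wb"));print(bot.get_state()["t"])
for e,ax,c in dishes(im):
    (x,y),r=cv2.minEnclosingCircle(plane(m,c.reshape(-1,2),16)[:,:2].astype(np.float32)); a=np.array([x,y,0])-MID; print(np.array(e),x,y,2*r,"row frame",a@X,a@Y)
cv2.imwrite("pics/p3c.png",cv2.resize(im[0:160,130:490],None,fx=2.2,fy=2.2,interpolation=cv2.INTER_CUBIC))
E
```

```text
m cradle False -49.68994147002856 [-0.5 -0.6  0.8] 12.35
m seat True -57.66219888248378 [ 0.9 -0.2 -0.8] 14.0917
l cradle False -49.723346455479216 [-0.2 -0.2 -0.3] 17.6083
l seat True -57.35561981553984 [ 0.5 -0.  -0. ] 19.3583
21.3417
```

View pics/p3c.png

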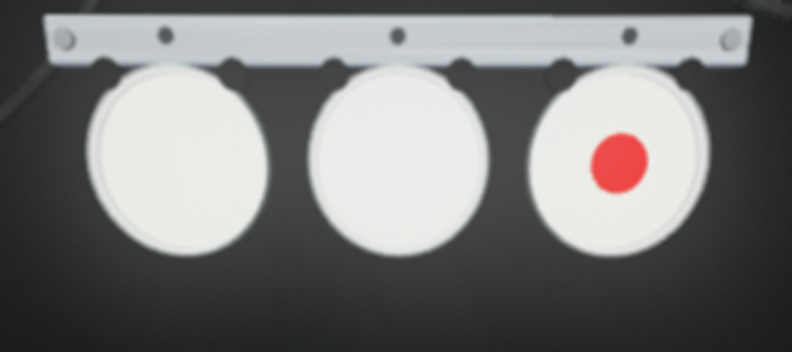

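The crop shows all three dishes nestled between their post pairs, evenly in line. The sticker is at (620,163) in the crop. I'll check the lateral centring numerically and prepare the pen grasp.

```bash
cat > chk.py <<'E'
from row import *
from scipy.optimize import least_squares
def rowcheck(m,im):
    w=((im.min(2)>130)|((im[:,:,2]>180)&(im[:,:,0]<120))).astype(np.uint8)
    C=max(cv2.findContours(w,cv2.RETR_EXTERNAL,cv2.CHAIN_APPROX_NONE)[0],key=cv2.contourArea) if 0 else np.vstack([c for c in cv2.findContours(w,cv2.RETR_EXTERNAL,cv2.CHAIN_APPROX_NONE)[0] if len(c)>60])
    P=plane(m,C.reshape(-1,2),16)-MID; a=np.c_[P@X,P@Y]
    for n,y0 in (("l",115),("m",0),("r",-115)):
        b=a-[0,y0]; q=b[(b[:,0]<15)&(b[:,0]>-60)&(abs(b[:,1])<60)]
        f=least_squares(lambda v:np.hypot(q[:,0]-v[0],q[:,1]-v[1])-v[2],[0,0,47],loss="soft_l1").x; print(n,len(q),f)
    e=a[a[:,0]>62]; print("bar ends",a[:,1][a[:,0]>50].min(),a[:,1][a[:,0]>50].max())
E
python3 - <<'E'
from chk import *
m=pickle.load(open("p3.pkl","rb"));im=cv2.imread("pics/p3.png"); rowcheck(m,im)
# holder / pen from w0: holder top corners (crop px/3.6+offset), bore, tail
c=lambda p:np.array(p)/3.6+[370,70]
print("holder corners",plane(M[0],[c(q) for q in ((57,94),(299,53),(306,289),(77,328))],58))
print("tail",plane(M[0],[c((311,240))],158))
# height check: holder top near-left corner & front-top edge, w0 vs w1
cr=cross(M[0],[c((57,94))],M[1],[(586,107)]);print("corner 2view (approx)",cr)
# reach candidates for final pose
P=PL["r"]+16*Z; print("lat",P)
for az in range(-180,180,30):
    for tw in (0,90,180,270):
        dz=np.array([np.cos(np.radians(az))*.7071,np.sin(np.radians(az))*.7071,-.7071]) # tool z
        x0=np.cross([0,0,1],dz);x0/=np.linalg.norm(x0);R=np.c_[x0,np.cross(dz,x0),dz]@Ro.from_euler("z",tw,degrees=True).as_matrix()
        o=Ro.from_matrix(R).as_euler("xyz"); t=P-dz*(120+108-19); j=solve_ik(t,o)
        if j is not None: print(az,tw,t,np.array(j).round(2))
E
```

```text
l 147 [-1.3 -0.6 46.5]
m 147 [-1.1 -0.1 46.6]
r 147 [-1.4  0.5 46.4]
bar ends -173.80296184854856 173.6718233821234
holder corners [[ 534.3 -381.2   58. ]
 [ 540.1 -451.3   58. ]
 [ 470.7 -456.9   58. ]
 [ 464.1 -386.6   58. ]]
tail [[ 502.7 -418.5  158. ]]
corner 2view (approx) (array([ 535.7, -380.8,   61.2]), np.float64(2.4743433789559566))
lat [ 585.7 -206.2   16. ]
-120 0 [659.6 -78.3 163.8] [ 0.   1.   0.6  1.6 -0.6 -2.4]
-120 90 [659.6 -78.3 163.8] [ 0.   1.   0.6  1.6 -0.6 -0.8]
-120 180 [659.6 -78.3 163.8] [ 0.   1.   0.6  1.6 -0.6  0.7]
-120 270 [659.6 -78.3 163.8] [ 0.   1.   0.6  1.6 -0.6  2.3]
-90 0 [585.7 -58.5 163.8] [ 0.1  0.6 -0.2  0.9 -0.8 -3. ]
-90 90 [585.7 -58.5 163.8] [ 0.1  0.6 -0.2  0.9 -0.8 -1.4]
-90 180 [585.7 -58.5 163.8] [ 0.1  0.6 -0.2  0.9 -0.8  0.2]
-90 270 [585.7 -58.5 163.8] [ 0.1  0.6 -0.2  0.9 -0.8  1.8]
-60 0 [511.8 -78.3 163.8] [ 0.1  0.2 -0.8  0.1 -0.7  2.5]
-60 90 [511.8 -78.3 163.8] [ 0.1  0.2 -0.8  0.1 -0.7 -2.2]
-60 180 [511.8 -78.3 163.8] [ 0.1  0.2 -0.8  0.1 -0.7 -0.6]
-60 270 [511.8 -78.3 163.8] [ 0.1  0.2 -0.8  0.1 -0.7  1. ]
-30 0 [ 457.
[... 512 characters left out ...]
 0.4 -0.6  0.7  0.8 -0.1]
30 90 [ 457.7 -280.1  163.8] [-1.1  0.4 -0.6  0.7  0.8  1.5]
30 180 [ 457.7 -280.1  163.8] [-1.1  0.4 -0.6  0.7  0.8  3. ]
30 270 [ 457.7 -280.1  163.8] [-1.1  0.4 -0.6  0.7  0.8 -1.7]
60 0 [ 511.8 -334.2  163.8] [-1.   0.8  0.1  1.3  0.7 -0.7]
60 90 [ 511.8 -334.2  163.8] [-1.   0.8  0.1  1.3  0.7  0.9]
60 180 [ 511.8 -334.2  163.8] [-1.   0.8  0.1  1.3  0.7  2.5]
60 270 [ 511.8 -334.2  163.8] [-1.   0.8  0.1  1.3  0.7 -2.2]
90 0 [ 585.7 -354.   163.8] [-0.9  1.2  1.   2.   0.5 -1. ]
90 90 [ 585.7 -354.   163.8] [-0.9  1.2  1.   2.   0.5  0.6]
90 180 [ 585.7 -354.   163.8] [-0.9  1.2  1.   2.   0.5  2.1]
90 270 [ 585.7 -354.   163.8] [-0.9  1.2  1.   2.   0.5 -2.6]
```

Everything is symmetric within about 0.5 mm, so the row is seated. The holder centre measures about (502,-419) with 70 mm sides, and the light is upright. Next I grasp the light from above, with tool x toward 30° azimuth so that a plain tilt gives the slant.

```bash
python3 - <<'E'
from row import *
AZ=np.radians(30); og=[np.pi,0,AZ]; g=np.array([502.5,-418.7,97.])
bot.grip(0.55,40); bot.move_ptp(g+90*Z,og)
bot.dwell(.1); m=imaging.camera_model("wrist"); cv2.imwrite("pics/g.png",imaging.capture("wrist"))
h=bot.movel(g,max_speed=90,threshold=8); s=bot.get_state(); print(h,s["t"],s["tcp_pos"],s["contact_force"])
if not h:
    bot.grip(0.0,40); s=bot.get_state(); print(s["opening"],s["gripper_force"],s["tcp_pos"],s["contact_force"])
E
```

```text
False 24.4583 [ 502.9 -419.1   97.7] [0.3 0.4 0.4]
0.22317273552754305 38.94131541252136 [ 502.7 -418.7   97.7] [-0.7  1.1  4.3]
```

```bash
cat > fin.py <<'E'
from row import *
AZ=np.radians(30)
def pose(el=45.,dist=209.,az=AZ,P=PL["r"]-1*X+16*Z):
    e=np.radians(el); dz=np.array([np.cos(az)*np.cos(e),np.sin(az)*np.cos(e),-np.sin(e)])
    y=np.array([np.sin(az),-np.cos(az),0]); R=np.c_[np.cross(y,dz),y,dz]
    return P-dz*dist, Ro.from_matrix(R).as_euler("xyz"), dz
E
python3 - <<'E'
from fin import *
s=bot.get_state(); bot.movel(s["tcp_pos"]+120*Z,max_speed=120); s=bot.get_state(); print(s["t"],s["tcp_pos"],s["opening"],s["gripper_force"])
p,o,dz=pose(); q=p-60*dz
try: bot.movel(q,rot=o,max_speed=90)
except bot.IKError as e: print("IK",e); bot.move_ptp(q,o)
bot.movel(p,max_speed=60); bot.dwell(.4)
s=bot.get_state(); print(s["t"],s["tcp_pos"],p,s["orientation"],o,s["opening"])
cs={}
for n in ("scene","top","wrist"):
    m=imaging.camera_model(n); im=imaging.capture(n); cv2.imwrite(f"pics/f_{n}.png",im); pickle.dump(m,open(f"f_{n}.pkl","wb"))
    uv=proj(m,np.array([p+dz*89,p+dz*209,p-dz*61])); print(n,uv); cs[n]=(im,uv)
def crop(n,f):
    im,uv=cs[n]; c=uv[1].round().astype(int); k=int(150/f); x0=max(0,min(640-2*k,c[0]-k)); y0=max(0,min(400-2*k,c[1]-k)); print(n,"crop",x0,y0,f)
    return cv2.resize(im[y0:y0+2*k,x0:x0+2*k],(300,300),interpolation=cv2.INTER_CUBIC)
cv2.imwrite("pics/f.png",np.hstack([crop("scene",3),crop("top",3)]+[cv2.resize(cs["wrist"][0],(200,125))][:0]))
cv2.imwrite("pics/f.png",np.vstack([cv2.imread("pics/f.png"),cv2.resize(cs["wrist"][0],(600,300))[:,:]]))
E
```

```text
25.975 [ 502.3 -418.3  216.7] 0.22143891040150213 38.986122608184814
29.275 [ 456.6 -280.2  163.9] [ 456.7 -280.1  163.8] [ 3.1 -0.8  0.5] [ 3.1 -0.8  0.5] 0.22343760830233053
scene [[349.4 142.1]
 [323.4 161.3]
 [385.2 115.7]]
top [[379.2 197.3]
 [365.  180.9]
 [399.1 220.5]]
wrist [[314.5 207. ]
 [314.7 168.4]
 [313.7 375.7]]
scene crop 273 111 3
top crop 315 131 3
```

View pics/f.png

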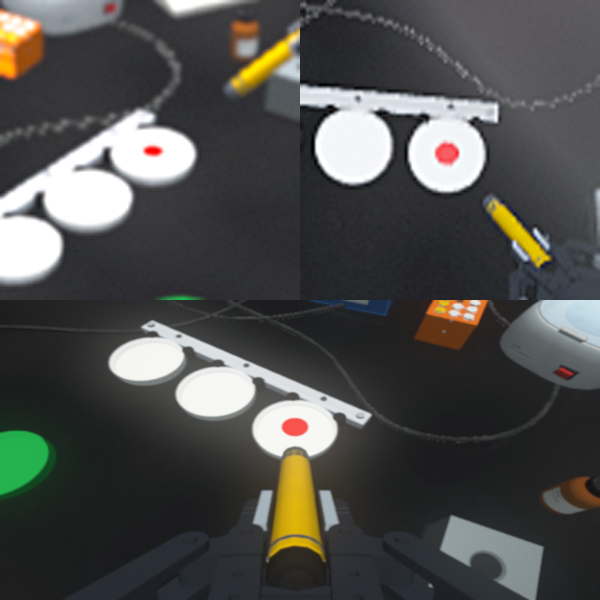

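The light is held at a slant, aimed at the red dot. The lens tip is at scene (350,141) and top (378,198), within about 1 px of prediction. In the wrist view the sticker lies on the light's axis at (314,169). One last numeric check of the axis direction before I hand in.

```bash
python3 - <<'E'
from fin import *
p,o,dz=pose(); N=[]
for n in ("scene","top"):
    m=pickle.load(open(f"f_{n}.pkl","rb")); im=cv2.imread(f"pics/f_{n}.png")
    uv=proj(m,[p+dz*89,p-dz*10]); h=cv2.cvtColor(im,cv2.COLOR_BGR2HSV); y=cv2.inRange(h,(18,140,80),(35,255,255))
    box=np.zeros_like(y); cv2.line(box,*[tuple(int(v) for v in q.round()) for q in uv],255,19); ys,xs=np.nonzero(y&box)
    v=cv2.fitLine(np.c_[xs,ys].astype(np.float32),cv2.DIST_L2,0,.01,.01).ravel(); q0=v[2:]; a=v[:2]
    r=proj(m,[p+dz*209])[0]-q0; print(n,len(xs),"miss of axis at dish px",a[0]*r[1]-a[1]*r[0],"slope deg",np.degrees(np.arctan2(a[1],a[0])),"pred",np.degrees(np.arctan2(*(uv[1]-uv[0])[::-1])))
    w=ray(m,[q0-40*a,q0+40*a])[1]; N.append(np.cross(w[0],w[1])/np.linalg.norm(np.cross(w[0],w[1]))) 
d=np.cross(*N); d/=np.linalg.norm(d); d*=-np.sign(d[2]); print("axis",d,"slant",np.degrees(np.arcsin(-d[2])),"pred",dz,"angle",np.degrees(np.arccos(d@dz)))
s=imaging.camera_model("scene"); im=cv2.imread("pics/f_scene.png"); r=((im[:,:,2]>150)&(im[:,:,1]<110)&(im[:,:,0]<110)).astype(np.uint8)
st=plane(pickle.load(open("f_wrist.pkl","rb")),[cv2.moments((lambda w:((w[:,:,2]>170)&(w[:,:,1]<120)&(w[:,:,0]<120)&(np.abs(np.arange(400)[:,None]-169)<20)&(np.abs(np.arange(640)[None]-314)<30)).astype(np.uint8))(cv2.imread("pics/f_wrist.png")),True)][0:0] or [(313.6,169)],16); print("sticker wrist",st,"target",p+dz*209)
E
```

```text
scene 171 miss of axis at dish px -2.2200663690247318 slope deg -40.916374 pred -36.438519868208935
top 138 miss of axis at dish px -2.645890655404859 slope deg 46.44564 pred 49.19544782540991
axis [ 0.6  0.3 -0.8] slant 49.19288014963388 pred [ 0.6  0.4 -0.7] angle 4.271552317730747
sticker wrist [[ 583.5 -205.6   16. ]] target [ 584.7 -206.2   16. ]
```

The two coarse views suggest up to a 4° lean in the grip. The wrist view is sharper, so I'll check the lens rim row there.

```bash
python3 - <<'E'
from fin import *
p,o,dz=pose(); R=Ro.from_euler("xyz",o).as_matrix(); xt=R[:,0]; m=pickle.load(open("f_wrist.pkl","rb")); g=p-19*dz
for a in (0,2,4):
    a_=np.radians(a); d=dz*np.cos(a_)-xt*np.sin(a_); x=xt*np.cos(a_)+dz*np.sin(a_)
    print(a,"rim top/near",proj(m,[g+108*d+10*x,g+108*d-10*x]).round(1)[:,1],"tail rim",proj(m,[g-42*d+10*x,g-42*d-10*x])[:,1])
im=cv2.imread("pics/f_wrist.png")[150:400,264:364]; print(cv2.imread("pics/f_wrist.png")[180:250:2,312:316].mean(1).astype(int).tolist())
cv2.imwrite("pics/fw.png",cv2.resize(im,(320,600)[::1] if 0 else (240,600),interpolation=cv2.INTER_CUBIC))
E
```

```text
0 rim top/near [193.5 220.2] tail rim [348.1 401.8]
2 rim top/near [198.5 225.3] tail rim [343.  398.9]
4 rim top/near [203.6 230.4] tail rim [337.8 395.9]
[[98, 103, 245], [227, 232, 242], [245, 248, 248], [245, 247, 247], [245, 247, 247], [245, 247, 247], [245, 247, 248], [223, 227, 227], [122, 123, 122], [108, 109, 109], [93, 141, 160], [91, 139, 160], [91, 139, 159], [83, 149, 175], [58, 180, 220], [56, 182, 221], [54, 181, 221], [53, 181, 221], [51, 180, 221], [50, 180, 221], [49, 180, 220], [47, 180, 221], [46, 181, 222], [43, 181, 221], [43, 181, 221], [41, 179, 220], [40, 180, 221], [38, 182, 222], [37, 181, 222], [35, 183, 223], [34, 183, 223], [32, 183, 223], [30, 182, 222], [29, 181, 222], [28, 180, 222]]
```

View pics/fw.png

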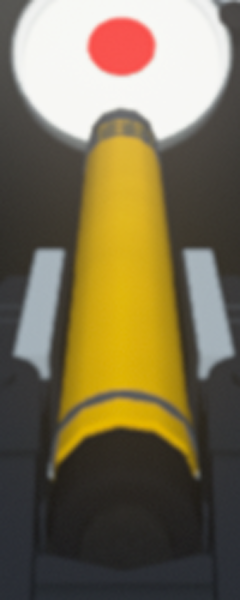

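The lens rim top sits at about row 195.5, and the slightly narrower bezel accounts for the gap from 193.5, so this points to almost no lean. One independent check remains: the vanishing point of the light's two edges.

```bash
python3 - <<'E'
from fin import *
p,o,dz=pose(); xt=Ro.from_euler("xyz",o).as_matrix()[:,0]; m=pickle.load(open("f_wrist.pkl","rb")); im=cv2.imread("pics/f_wrist.png")
for a in (-2,0,2,4): 
    a_=np.radians(a); print(a,proj(m,m["position"]+1e6*(dz*np.cos(a_)-xt*np.sin(a_)))[0])
h=cv2.cvtColor(im,cv2.COLOR_BGR2HSV); y=cv2.inRange(h,(18,150,60),(35,255,255))
L=[];Rr=[]
for r in range(222,312):
    c=np.nonzero(y[r,264:364])[0]+264; L.append((c.min()-.5,r)); Rr.append((c.max()+.5,r))
u=lambda q:cv2.undistortPoints(np.array(q,float).reshape(-1,1,2),m["K"],np.array([m["k1"],0,0,0,0.]),P=m["K"]).reshape(-1,2)
f=[np.polyfit(q[:,1],q[:,0],1) for q in (u(L),u(Rr))]; r=(f[1][1]-f[0][1])/(f[0][0]-f[1][0]); print("vanishing row",r,"col",np.polyval(f[0],r))
E
```

```text
-2 [315.1  71.3]
0 [315.1  85. ]
2 [315.1  98.4]
4 [315.  111.5]
vanishing row 94.36986588488178 col 314.12592441360727
```

The edges give about a 1.4° lean, and the other estimates run from 0° to 4°. I'll take 1.5° out by turning about the grasp point, then hand in.

```bash
python3 - <<'E'
from fin import *
g=pose(45,228)[0]; _,o,dz=pose(43.5)
bot.movel(g+19*dz,rot=o,max_speed=20); bot.dwell(.6)
s=bot.get_state(); print(s["t"],s["tcp_pos"],g+19*dz,s["opening"],s["gripper_force"],abs(s["joint_velocities"]).max())
print(bot.sign_off())
E
```

```text
30.275 [ 457.  -279.9  164.2] [ 457.  -279.9  164.1] 0.22327442644662085 38.99676024913788 0.0020218054351555667
the job is handed in; nothing more can be done
None
```

I handed the job in at 30.3 s (limit 58 s): the three dishes rest against their posts, and the arm holds the pen light at about 45° (to within a few degrees), lens about 12 cm from the red-dot dish and aimed at its middle; no verdict came back.

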